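# Probe the widest pair of contact bars with sprung test tweezers

## Task

Lift the test tweezers out of their cradle by the finger pads, squeeze them until the gap between the tips matches the two neighbouring contact bars that lie furthest apart on the ceramic sample, and set the tips down lightly, one on each of those two bars, so that the sprung pins are pushed in a little. Do not touch the sample or its stage with the pins anywhere else, do not press hard, and leave the other things on the bench alone. Finish while holding: keep the tweezers squeezed at that gap, still, with both pins on their bars, and do not let go.

Things in the scene. Friction and masses are not known exactly. Their poses are not given: they have to be found in the camera images.
- probe: Test tweezers, about 60 g, 225 mm long; this is the grey handle (60 x 26 x 18 mm, screen on top) that carries two sprung steel jaws side by side in one level plane. Origin: midway between the jaw pivots, at the handle's front end, mid height; x along the jaws to the tips, y from right jaw to left, z up. At rest it lies loose and level in the cradle, origin 55 mm above the bench; lift straight up.
- jaw_left: Left jaw (on the y side). Origin at its pivot, 9 mm in y from the probe's origin; turns about the vertical by 0 (relaxed) to 0.095 rad; both jaws move together by equal angles. The whole tool balances about 45 mm along x from the probe's origin, so it tends to sag at the handle when held by the pads.
- jaw_right: Right jaw, mirror of the left one, pivot 9 mm to the -y side of the probe's origin.
- pad_left (a point): Centre of the outer face of the left black ribbed finger pad, where the jaws are squeezed: 90 mm along x from the probe's origin, at its height; pads are 34 mm long, 16 mm tall. Width over both: 40 mm relaxed, about 31 mm at a 20 mm tip gap. The springs push outwards at each pad with about 5 N relaxed, 12 N at a 20 mm tip gap, 18 N shut against the stop.
- pad_right (a point): Centre of the outer face of the right finger pad.
- pin_left: Brass contact pin (3.6 mm round) that points down at the end of the left jaw. It is sprung: pushed up into its black barrel it gives 6 mm, with 0.1 N at first touch rising to 0.7 N. Origin in the plane of the probe's origin, above the tip.
- pin_right: The same pin on the right jaw.
- tip_left (a point): Lowest point of the left pin: 165 mm along x from the probe's origin and 28 mm below it (when the pin is out). The tip gap is the distance between tip_left and tip_right: 36 mm relaxed, about 6 mm shut; it changes about 1.8 times as much as the width over the finger pads.
- tip_right (a point): Lowest point of the right pin.
- cradle: Grey rest (fixed) below the probe: base plate 122 x 60 x 6 mm, a saddle with low cheeks 12 to 48 mm behind its origin, up to 55 mm high, and a crossbar 52 mm wide with end lugs 54 mm ahead of its origin, up to 58 mm high. Origin on the bench below the probe's resting origin, same axes; no part of it is below the finger pads or the tips.
- stage: Fixed aluminium block, 66 (x) x 84 (y) x 28 mm, with a white ceramic sample plate (44 x 62 mm), its top 32 mm above the bench. Four dark metal bars, 30 x 6 mm, lie flush on it along the stage's x, at y = -23, -12, 3 and 23 mm: their spacing grows, 11, 15, 20 mm. Small clips, 2 to 4 mm high, at the plate's two y ends. Origin: centre of the underside; x roughly away from the robot, z up.
- bar_left (a point): Centre of the outermost bar (y = 23 mm) of the widest-spaced pair, on the plate's top; stage axes.
- bar_right (a point): Centre of the other bar (y = 3 mm) of the widest-spaced pair, on the plate's top; stage axes. 20 mm from bar_left.
- die: Bystander: round steel pressing die, 52 mm across, 56 mm high, loose; origin under its centre.
- jar: Bystander: amber jar with white lid, 56 mm across, 75 mm high, loose; origin under its centre.
- beaker: Bystander: white beaker, 72 mm across, 90 mm high, with a glass rod, spatula and stick standing in it up to 195 mm high, loose; origin under its centre.
Mind the look-alikes: they are no part of the job. Leave any pink or red look-alike of the probe alone.

How it is judged:
By the outcome, as a careful person would: the job done as asked, in the order asked, and still so for the second after the job is handed in, while the arm keeps its last pose, push and grip.
It also fails if it takes over 40 s, if anything falls off the work surface, if the arm or the gripper's body presses on something with over 40 N, if the wrist force passes 120 N, or if a joint passes its speed limit or range.

## Robot

A 7-joint arm with a two-finger parallel gripper is mounted at the origin on the work surface. World frame = base frame: x ahead of the robot, y to its left, z up, the work surface at z = 0. Lengths are in mm, angles in rad, forces in N, time in s.
With the tool pointing down it reaches from about 400 to 925 mm from the base axis. Payload 4.1 kg.
Tool frame: the origin (TCP) lies midway between the tips of the shut fingers; the grasp point (between the pads) lies 19 mm behind it; z points along the fingers, y is the line along which they close (so a half turn about z gives the same grasp; the last joint's range is limited). The gripper opens to 85 mm and grips with 20 to 120 N. Pads are 22 mm wide; open, the fingers measure 114 mm over their backs; the gripper's body (76 mm by 85 mm) begins 54 mm behind the grasp point. The pads swing forward as they close: fully open they stand 13 mm farther back than shut.
Start: joints at [1.114, 0.398, 0.045, 1.537, -0.019, 1.207, -0.051], TCP at [227.677, -608.857, 231.347] pointing down, gripper open.
Joint ranges: [-2.82, 2.82], [-0.49, 2.23], [-1.37, 1.46], [0, 2.46], [-1.36, 4.5], [0.23, 2], [-2.94, 2.94]. Speed limits (rad/s): [2.57, 2.57, 3.14, 3.14, 3.14, 3.14, 3.14].

## Interface

Orientations are given as a unit quaternion [x, y, z, w].
In Python, from workcell import robot gives the robot as it stands. The module is installed in compiled form; this text tells all that it offers.
- The arm moves only by the tool drive_tool, never from a script. Its argument "deltas" is a list of rows, each an object with "offset": the shift along the tool's x, y, z in m, a list of three; "turn": the turn about the tool's z in rad. A call has 1 to 20 rows; each row shifts and turns the commanded pose from where the row before left it, along the tool's axes as they then stand; what a row does not reach is not made up. A row lasts 1/10 s, in which the tool goes at most 50 mm and 8.59 degrees, less where a joint would pass 70% of its speed; a pose out of reach is approached as far as the arm can. A call is refused whole if a number of a shift passes 0.05 or a number of a turn 0.15, either way. A call with a gripper value outside its range is refused whole. "jaw" is the gripper's target within -1 to 1 (shut at 1, half-way at 0, fully open at -1), set as the call begins (left out, the last holds). The fingers move at their own pace and stop on an object; "grip_force" is the grip in N (left out, the last holds). Time passes only in rows, so rows that do not move let the fingers close. It gives the time, the measured TCP pose, the force, the opening and the grip force at its end, in the units of the state.
- robot.get_obs(): the state, without advancing time (a new reading comes with each control period).
- robot.get_image(name): name is "scene" or "top"; returns a dict with "color" (400x640x3 uint8, red, green, blue), "camera_matrix" (3x3 intrinsics, pixels), "extrinsics" (4x4, takes a point from world to camera coordinates). Camera axes: x right, y down, z forward; pixel columns grow to the right and rows downward; lengths in mm; the calibration is good to about 2 mm. A picture is of the moment at which its call begins. There is no depth.
- robot.sign_off(): hands the job in; it is judged then, once.
The state is a dict: "clock": time; "joints": joint angles; "qd": joint speeds; "effort": joint torques, N m; "ee_pos": TCP position; "tool_rot": TCP orientation; "wrist_force": force on the tool from outside, world axes, zero at the start; "wrist_torque": the same for the moment, N m; "grip_width": opening from 0.0 (shut) to 1.0 (fully open); "gripper_force": force on a finger pad.
Only numpy, scipy, OpenCV 4.12 (cv2) and the standard library are available. Lean on these libraries where they do the work, as an engineer would, in place of code of your own. Each camera call takes 0.05 s, during which the arm holds its last target. There are 200 camera calls.

## Working session

There is one attempt and no reset: what is moved stays moved. The work goes in short steps, Python scripts to look and compute and a tool call to move; the robot and the scene stay as the last step left them, time stands still between calls to the robot, and variables do not carry over. Pictures are saved under pics/ and viewed, at most 10 in all, crops included, and the job is handed in when it is done.

Besides the shell and the picture viewer there is one more tool, called after "Call:" as name([rows], argument=value, ...), one row to a line, values as JSON. drive_tool: Moves the arm, as the interface text tells. Its arguments: {"type":"object","properties":{"deltas":{"type":"array","items":{"type":"object","properties":{"offset":{"type":"array","items":{"type":"number"}},"turn":{"type":"number"}}}},"jaw":{"type":"number"},"grip_force":{"type":"number"}},"required":["deltas"]}

```bash
mkdir -p pics; cat > h.py <<'E'
import numpy as np,cv2
from workcell import robot
def grab(n,f=None):
    d=robot.get_image(n); 
    if f: cv2.imwrite(f,d["color"][:,:,::-1])
    return d
def ray(d,u,v,z):
    K=np.array(d["camera_matrix"]);E=np.array(d["extrinsics"]);R=E[:3,:3];c=-R.T@E[:3,3]
    r=R.T@np.linalg.inv(K)@np.array([u,v,1.]);return c+r*(z-c[2])/r[2]
def proj(d,p):
    K=np.array(d["camera_matrix"]);E=np.array(d["extrinsics"]);q=K@(E[:3,:3]@np.array(p,float)+E[:3,3]);return q[:2]/q[2]
E
python3 - <<'E'
from h import *
for n in("scene","top"):
    d=grab(n,f"pics/{n}0.png");E=np.array(d["extrinsics"]);print(n,np.round(-E[:3,:3].T@E[:3,3]),np.round(E[:3,:3],2).tolist(),d["camera_matrix"][0][0])
o=robot.get_obs();print(o)
E
```

```text
scene [1159.  378.  738.] [[-0.49, 0.87, -0.01], [0.59, 0.32, -0.75], [-0.65, -0.37, -0.67]] 406.27938167374055
top [ 421.   16. 1142.] [[-0.02, -1.0, 0.02], [-1.0, 0.02, -0.07], [0.07, -0.02, -1.0]] 390.0291873632035
{'clock': 0.1, 'joints': array([ 1.11403025,  0.39911259,  0.04500825,  1.53775541, -0.01869535,
        1.20693228, -0.05072455]), 'qd': array([ 0.00172896, -0.00189523,  0.00043359, -0.0026936 ,  0.00225283,
        0.00080293, -0.00059233]), 'effort': array([ 3.12725380e-03, -4.76259971e+01,  1.37006767e+00, -2.54949492e+01,
        1.20066231e-02,  5.00537048e-03, -1.28923747e-05]), 'ee_pos': array([ 227.45252192, -608.2846902 ,  230.36969009]), 'tool_rot': array([ 9.84032424e-01,  1.77987050e-01, -2.15968577e-04, -8.66813429e-04]), 'wrist_force': array([0.46581479, 0.36398729, 0.62549162]), 'wrist_torque': array([-0.06281915, -0.01340898, -0.03535382]), 'gripper_force': 0.0, 'grip_width': 1.0029521422718408}
```

View pics/scene0.png

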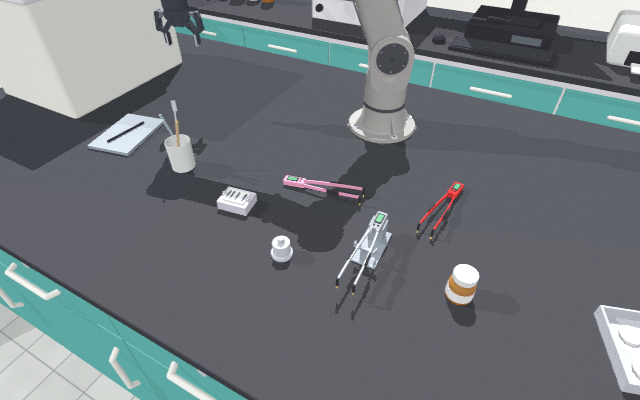

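View pics/top0.png

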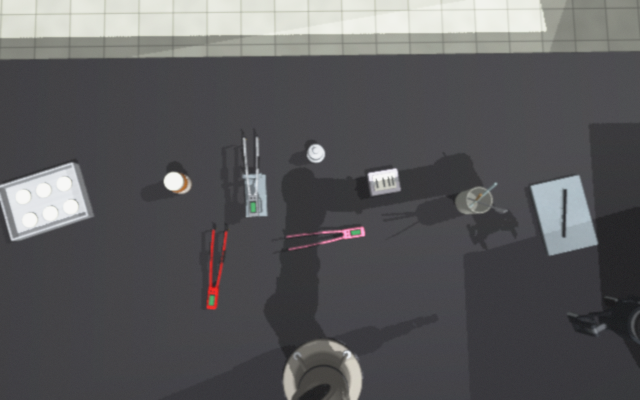

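The scene image shows the robot, and the candidates for the probe in the top view are: grey tweezers in the cradle (253,207), pink (353,233) and red (213,298). The grey one fits the description. The stage is at (383,181), die (316,153), jar (176,183), beaker (474,200).

```bash
python3 - <<'E'
import cv2,numpy as np
from h import *
t=cv2.imread("pics/top0.png");s=cv2.imread("pics/scene0.png")
f=lambda im,x,y,w,h,k:cv2.resize(im[y:y+h,x:x+w],None,fx=k,fy=k,interpolation=cv2.INTER_CUBIC)
a=f(t,225,120,60,100,6);b=f(t,360,160,50,42,8)[:300]
out=np.zeros((600,760,3),np.uint8);out[:,:360]=a;out[:b.shape[0],360:360+400]=b[:, :400]
c=f(s,215,180,50,38,8)[:300,:400];out[300:300+c.shape[0],360:760]=c
cv2.imwrite("pics/crop1.png",out)
d=grab("top")
for n,u,v,z in [("screen",253,207,64),("tipL",243,132,55),("tipR",256,130,55),("stage",383.5,181,32),("die",316,153,56)]: print(n,ray(d,u,v,z).round(1))
E
```

```text
screen [488.3 182.1  64. ]
tipL [701.4 209.6  55. ]
tipR [706.5 173.   55. ]
stage [ 557.1 -187.3   32. ]
die [637.3   5.   56. ]
```

View pics/crop1.png

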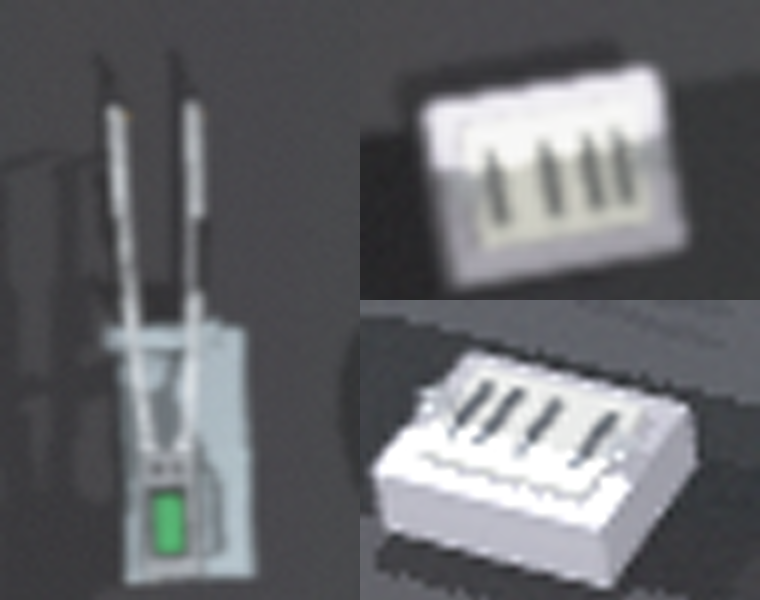

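The crop confirms the grey probe, jaws relaxed: handle front at top (253.8,196), jaw ends at (244.5,137.5) and (257.5,137). The stage shows the widest pair of bars on the left, at (377,183) and (384,183).

```bash
python3 - <<'E'
from h import *
from scipy import ndimage as N
for n in("top","scene"):
    d=grab(n);im=d["color"].astype(int);hsv=cv2.cvtColor(d["color"],cv2.COLOR_RGB2HSV)
    m=(im[:,:,1]>im[:,:,0]+40)&(im[:,:,1]>im[:,:,2]+20)
    l,k=N.label(m)
    for i in range(1,k+1):
        if 6<(l==i).sum()<200:
            v,u=N.center_of_mass(l==i)
            if n=="top" and 240<u<270 or n=="scene" and 370<u<390 and v<230: print(n,"screen",u,v,ray(d,u,v,64.).round(1))
    x,y,w,h=(355,155,60,55) if n=="top" else (212,178,52,42)
    g=cv2.cvtColor(d["color"],cv2.COLOR_RGB2GRAY)[y:y+h,x:x+w].astype(float)
    G=cv2.resize(g,None,fx=6,fy=6,interpolation=cv2.INTER_CUBIC)
    # dark relative to local bright
    bg=cv2.morphologyEx(G,cv2.MORPH_CLOSE,np.ones((45,45)) if n=="top" else np.ones((40,40)))
    l,k=N.label(bg-G>35)
    for i in range(1,k+1):
        a=(l==i)
        if 100<a.sum()<4000:
            pts=np.argwhere(a)[:,::-1].astype(np.float32);c=pts.mean(0)
            c2=(c+.5)/6-.5+[x,y];vv=np.linalg.svd(pts-c,full_matrices=False)[2][0]
            p=ray(d,*c2,32);q=ray(d,*(c2+vv),32)-p
            print(n,"bar",a.sum(),c2.round(1),p.round(1),"yaw",np.arctan(q[1]/q[0]).round(3))
    if n=="top":
        for z in(55.,):
            L=ray(d,244.3,137.5,60);R=ray(d,257.3,137,60);F=ray(d,253.8,196.2,64);print(L,R,F,(L+R)/2)
E
```

```text
top screen 252.95744680851064 206.7659574468085 [488.9 182.2  64. ]
top bar 666 [392.4 180.7] [ 557.5 -213.1   32. ] yaw 0.106
top bar 737 [388.6 181.4] [ 555.5 -201.9   32. ] yaw 0.141
top bar 835 [383.4 182. ] [ 554.1 -186.8   32. ] yaw 0.14
top bar 742 [376.5 183.2] [ 551. -167.   32.] yaw 0.124
[684.3400375  205.18504259  60.        ] [685.10181531 168.80789448  60.        ] [518.13130972 179.64226771  64.        ] [684.7209264  186.99646854  60.        ]
scene screen 379.2173913043478 217.6086956521739 [487.3 181.2  64. ]
scene bar 1314 [240.7 188.1] [ 526.1 -197.4   32. ] yaw -1.386
scene bar 686 [228.5 192.9] [ 557.6 -214.2   32. ] yaw 0.139
scene bar 746 [232.1 193.9] [ 556.2 -203.5   32. ] yaw 0.104
scene bar 695 [237.1 195.2] [ 554.4 -188.6   32. ] yaw 0.144
scene bar 1664 [243.7 199.3] [ 559.2 -163.7   32. ] yaw 0.069
scene bar 581 [228.7 200.9] [ 582.5 -194.3   32. ] yaw -1.437
scene bar 3134 [228.1 213.7] [ 621.9 -166.    32. ] yaw -1.396
scene bar 432 [248.8 213.9] [ 597.6 -120.    32. ] yaw 0.217
```

Call:
drive_tool([
  {"offset": [0, 0, 0], "turn": 0.111},
  {"offset": [0, 0, 0], "turn": 0.111},
  {"offset": [0, 0, 0], "turn": 0.111},
  {"offset": [0.02, -0.039, 0], "turn": 0},
  {"offset": [0.02, -0.039, 0], "turn": 0},
  {"offset": [0.02, -0.039, 0], "turn": 0},
  {"offset": [0.02, -0.039, 0], "turn": 0},
  {"offset": [0.02, -0.039, 0], "turn": 0},
  {"offset": [0.02, -0.039, 0], "turn": 0},
  {"offset": [0.02, -0.039, 0], "turn": 0},
  {"offset": [0.02, -0.039, 0], "turn": 0},
  {"offset": [0.02, -0.039, 0], "turn": 0},
  {"offset": [0.02, -0.039, 0], "turn": 0},
  {"offset": [0.02, -0.039, 0], "turn": 0},
  {"offset": [0.02, -0.039, 0], "turn": 0},
  {"offset": [0.02, -0.039, 0], "turn": 0},
  {"offset": [0.02, -0.039, 0], "turn": 0},
  {"offset": [0.02, -0.039, 0], "turn": 0},
  {"offset": [0.02, -0.039, 0], "turn": 0},
  {"offset": [0.02, -0.039, 0], "turn": 0},
], jaw=-1, grip_force=20)

```text
clock: 2.25
ee_pos: [551.6, 63.9, 231.4]
tool_rot: [1.0, 0.012, 0.0, 0.0]
wrist_force: [0.8, -0.5, 0.7]
grip_width: 1.003
gripper_force: 0.0
```

Call:
drive_tool([
  {"offset": [0.015, -0.03, 0.02], "turn": 0},
  {"offset": [0.015, -0.03, 0.02], "turn": 0},
  {"offset": [0.015, -0.03, 0.02], "turn": 0},
  {"offset": [0.015, -0.03, 0.02], "turn": 0},
  {"offset": [0, 0, 0.02], "turn": 0},
  {"offset": [0, 0, 0], "turn": 0},
  {"offset": [0, 0, 0], "turn": 0},
])

```text
clock: 2.95
ee_pos: [608.0, 182.9, 131.1]
tool_rot: [1.0, 0.012, -0.0, 0.001]
wrist_force: [0.5, -0.8, 0.1]
grip_width: 1.002
gripper_force: 0.0
```

```bash
python3 - <<'E'
from h import *
o=robot.get_obs();print(o['ee_pos'],o['tool_rot'],o['clock'],o['grip_width'])
d=grab("top");e=grab("scene")
f=lambda d,x,y,w,h,k:cv2.resize(d["color"][y:y+h,x:x+w,::-1],None,fx=k,fy=k,interpolation=cv2.INTER_CUBIC)
cv2.imwrite("pics/a1.png",np.hstack([f(d,215,120,80,100,5),f(e,320,195,80,100,5)]))
E
```

```text
[608.00192194 182.8539256  131.13479688] [ 9.99927937e-01  1.19855210e-02 -4.12259585e-04  5.45903591e-04] 2.95 1.0016550971741793
```

View pics/a1.png

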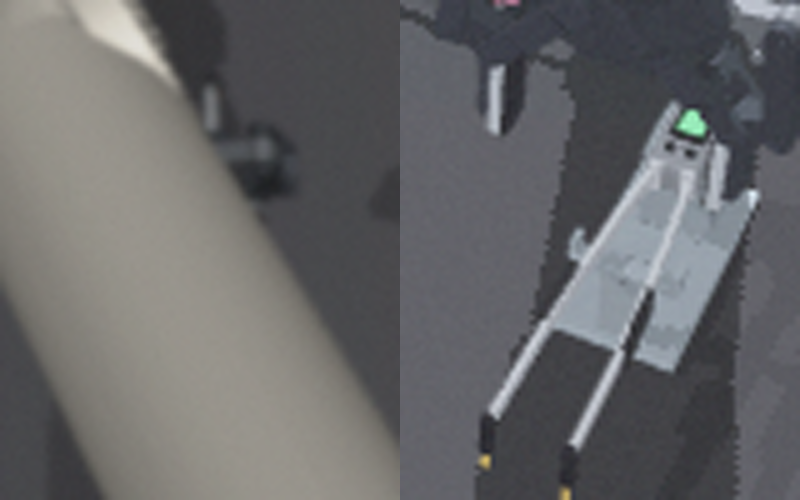

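The scene crop shows brass tips at (337,287.5) and (353,294), pads reachable between fingers; the arm hides the top view. I cast those rays as a cross-check.

```bash
python3 - <<'E'
from h import *
d=grab("scene")
L,R=ray(d,337.0,287.5,27),ray(d,353.0,294.2,27)
import numpy as np
y=np.arctan2(-(L-R)[0],(L-R)[1]);m=(L+R)/2
print(L,R,np.linalg.norm(L-R),y,m,m-75*np.array([np.cos(.025),np.sin(.025),0]))
E
```

```text
[688.08254578 170.80119379  27.        ] [687.25811068 207.31024763  27.        ] 36.51836120255483 -3.1190148292020803 [687.67032823 189.05572071  27.        ] [612.69376451 187.18091602  27.        ]
```

Call:
drive_tool([
  {"offset": [0.001, -0.003, 0.016], "turn": 0},
  {"offset": [0, 0, 0.02], "turn": 0},
  {"offset": [0, 0, 0.02], "turn": 0},
  {"offset": [0, 0, 0.02], "turn": 0},
  {"offset": [0, 0, 0.012], "turn": 0},
  {"offset": [0, 0, 0.008], "turn": 0},
  {"offset": [0, 0, 0], "turn": 0},
  {"offset": [0, 0, 0], "turn": 0},
], jaw=-0.2)

```text
clock: 3.9
ee_pos: [609.6, 187.1, 35.9]
tool_rot: [1.0, 0.012, 0.001, -0.0]
wrist_force: [0.7, 0.7, 0.2]
grip_width: 0.601
gripper_force: 0.0
```

Call:
drive_tool([
  {"offset": [0, 0, 0.001], "turn": 0},
  {"offset": [0, 0, 0], "turn": 0},
  {"offset": [0, 0, 0], "turn": 0},
  {"offset": [0, 0, 0], "turn": 0},
  {"offset": [0, 0, 0], "turn": 0},
], jaw=0.18, grip_force=30)

```text
clock: 4.4
ee_pos: [609.8, 187.0, 34.8]
tool_rot: [1.0, 0.012, 0.001, -0.0]
wrist_force: [1.9, -0.3, 1.9]
grip_width: 0.411
gripper_force: 8.4
```

Call:
drive_tool([
  {"offset": [0, 0, -0.003], "turn": 0},
  {"offset": [0, 0, -0.006], "turn": 0},
  {"offset": [0, 0, -0.01], "turn": 0},
  {"offset": [0, 0, -0.015], "turn": 0},
  {"offset": [0, 0, -0.015], "turn": 0},
  {"offset": [0, 0, -0.015], "turn": 0},
  {"offset": [0, 0, -0.01], "turn": 0},
  {"offset": [0, 0, -0.006], "turn": 0},
  {"offset": [0, 0, 0], "turn": 0},
  {"offset": [0, 0, 0], "turn": 0},
])

```text
clock: 5.4
ee_pos: [608.7, 186.7, 113.9]
tool_rot: [1.0, 0.012, -0.0, 0.0]
wrist_force: [-0.3, 0.3, -0.4]
grip_width: 0.412
gripper_force: 8.4
```

Call:
drive_tool([
  {"offset": [0, 0, 0], "turn": 0},
  {"offset": [0, 0, 0], "turn": 0},
  {"offset": [0, 0, 0], "turn": 0},
  {"offset": [0, 0, 0], "turn": 0},
], jaw=0.27)

```text
clock: 5.8
ee_pos: [608.9, 186.8, 114.0]
tool_rot: [1.0, 0.012, -0.0, 0.0]
wrist_force: [0.2, 0.5, -1.1]
grip_width: 0.367
gripper_force: 11.9
```

```bash
python3 - <<'E'
from h import *
o=robot.get_obs();print(o['ee_pos'],o['tool_rot'],o['clock'],o['grip_width'],o['wrist_torque'])
e=grab("scene","pics/s2.png")
f=lambda d,x,y,w,h,k:cv2.resize(d["color"][y:y+h,x:x+w,::-1],None,fx=k,fy=k,interpolation=cv2.INTER_CUBIC)
cv2.imwrite("pics/a2.png",f(e,310,160,110,110,5))
E
```

```text
[608.8725708  186.84119934 113.97914087] [ 9.99922259e-01  1.24666340e-02 -2.17857267e-04  1.08428048e-04] 5.8 0.3673502175393432 [ 0.01623637 -0.00359173  0.01123368]
```

View pics/a2.png

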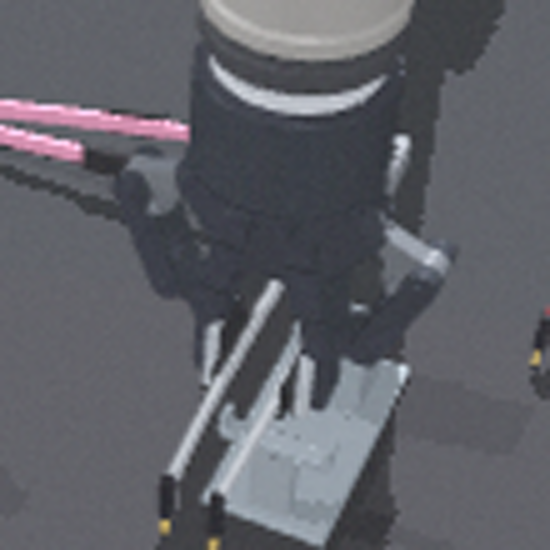

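Scene crop: probe held clear of the cradle, tips at about (342.9,265.4) and (352.6,268.6). I check gap, reach and level.

```bash
python3 - <<'E'
from h import *
d=grab("scene");im=d["color"].astype(int)
x0,y0=330,255
c=cv2.resize(d["color"][y0:y0+20,x0:x0+35],None,fx=8,fy=8,interpolation=cv2.INTER_CUBIC).astype(int)
m=((c[:,:,0]-c[:,:,2])>50).astype(np.uint8)
n,l,s,ce=cv2.connectedComponentsWithStats(m)
P=[((ce[i]+.5)/8-.5+[x0,y0]) for i in range(1,n) if s[i][4]>30];print(P,s[1:])
for z in(100,104,107,112):
    Q=[ray(d,*p,z+1) for p in P]
    print(z,np.round(Q,1).tolist(),np.linalg.norm(Q[0]-Q[1]).round(1),((Q[0]+Q[1])/2).round(1))
E
```

```text
[array([342.51687262, 264.76069392]), array([352.14656114, 268.44459607])] [[ 96  72  16  21 263]
 [173 103  17  18 229]]
100 [[683.1, 177.9, 101.0], [682.3, 198.6, 101.0]] 20.6 [682.7 188.2 101. ]
104 [[686.1, 179.2, 105.0], [685.3, 199.7, 105.0]] 20.5 [685.7 189.4 105. ]
107 [[688.3, 180.1, 108.0], [687.6, 200.5, 108.0]] 20.4 [687.9 190.3 108. ]
112 [[692.0, 181.7, 113.0], [691.3, 201.9, 113.0]] 20.2 [691.7 191.8 113. ]
```

Call:
drive_tool([
  {"offset": [0, 0, 0], "turn": -0.038},
  {"offset": [0, 0, 0], "turn": -0.039},
  {"offset": [0, 0, 0], "turn": -0.038},
  {"offset": [-0.004, 0.007, 0], "turn": 0},
  {"offset": [-0.0125, 0.0242, 0], "turn": 0},
  {"offset": [-0.0125, 0.0242, 0], "turn": 0},
  {"offset": [-0.0125, 0.0242, 0], "turn": 0},
  {"offset": [-0.0125, 0.0242, 0], "turn": 0},
  {"offset": [-0.0125, 0.0242, 0], "turn": 0},
  {"offset": [-0.0125, 0.0242, 0], "turn": 0},
  {"offset": [-0.0125, 0.0242, 0], "turn": 0},
  {"offset": [-0.0125, 0.0242, 0], "turn": 0},
  {"offset": [-0.0125, 0.0242, 0], "turn": 0},
  {"offset": [-0.0125, 0.0242, 0], "turn": 0},
  {"offset": [-0.0125, 0.0242, 0], "turn": 0},
  {"offset": [-0.0125, 0.0242, 0], "turn": 0},
  {"offset": [-0.0125, 0.0242, 0], "turn": 0},
  {"offset": [-0.0125, 0.0242, 0], "turn": 0},
  {"offset": [-0.004, 0.007, 0], "turn": 0},
  {"offset": [0, 0, 0], "turn": 0},
])

```text
clock: 7.9
ee_pos: [476.1, -189.4, 114.3]
tool_rot: [0.998, 0.068, -0.0, 0.0]
wrist_force: [0.3, 0.8, -0.6]
grip_width: 0.369
gripper_force: 11.9
```

Call:
drive_tool([
  {"offset": [0, 0, 0.01], "turn": 0},
  {"offset": [0, 0, 0.02], "turn": 0},
  {"offset": [0, 0, 0.015], "turn": 0},
  {"offset": [0, 0, 0.007], "turn": 0},
  {"offset": [0, 0, 0], "turn": 0},
  {"offset": [0, 0, 0], "turn": 0},
  {"offset": [0, 0, 0], "turn": 0},
])

```text
clock: 8.6
ee_pos: [477.8, -187.9, 63.0]
tool_rot: [0.998, 0.07, 0.001, 0.0]
wrist_force: [-0.9, 0.4, -1.3]
grip_width: 0.367
gripper_force: 11.9
```

```bash
python3 - <<'E'
from h import *
o=robot.get_obs();print(o['ee_pos'],o['tool_rot'],o['clock'],o['grip_width'])
e=grab("scene","pics/s3.png");d=grab("top","pics/t3.png")
f=lambda d,x,y,w,h,k:cv2.resize(d["color"][y:y+h,x:x+w,::-1],None,fx=k,fy=k,interpolation=cv2.INTER_CUBIC)
cv2.imwrite("pics/a3.png",np.hstack([f(e,205,160,70,65,6)[:390,:400],f(d,355,155,60,65,6)]))
E
```

```text
[ 477.78483108 -187.86898544   62.99888921] [9.97538116e-01 7.01218964e-02 7.28473745e-04 3.09019323e-04] 8.6 0.36704498026744925
```

View pics/a3.png

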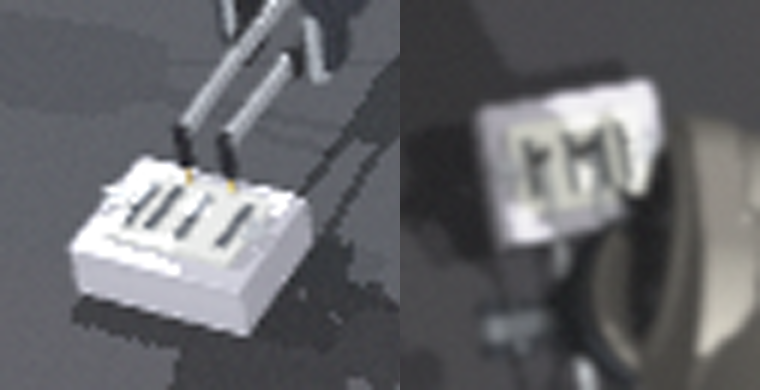

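Crop: pins hang above the two widest-spaced bars (scene px ≈ (236.7,189.5) and (243.7,191)); top view shows jaw ends over the same bars. Now the same-camera offset.

```bash
python3 - <<'E'
from h import *
d=grab("scene");x0,y0=228,180
c=cv2.resize(d["color"][y0:y0+20,x0:x0+24],None,fx=8,fy=8,interpolation=cv2.INTER_CUBIC).astype(int)
m=((c[:,:,0]-c[:,:,2])>50).astype(np.uint8)
n,l,s,ce=cv2.connectedComponentsWithStats(m)
P=[((ce[i]+.5)/8-.5+[x0,y0]) for i in range(1,n) if s[i][4]>30];print(P,s[1:].tolist())
for z in(53,55,57):
    Q=[ray(d,*p,z+1) for p in P];print(z,np.round(Q,1).tolist(),(sum(Q)/len(Q)).round(1))
print([proj(d,p).round(1) for p in([554.4,-188.6,32],[551.6,-168.8,32])])
t=grab("top");print("top bars",[proj(t,p).round(1) for p in([554.2,-187.3,32],[551.2,-167.2,32])],"tips at expected",[proj(t,p).round(1) for p in([555,-187.3,62],[552.2,-167.2,62])])
E
```

```text
[array([235.9787844 , 188.83887615]), array([243.01766304, 190.62771739])] [[64, 66, 7, 18, 109], [120, 82, 9, 14, 92]]
53 [[554.1, -188.6, 54.0], [551.2, -168.2, 54.0]] [ 552.7 -178.4   54. ]
55 [[555.9, -187.0, 56.0], [553.0, -166.6, 56.0]] [ 554.4 -176.8   56. ]
57 [[557.7, -185.3, 58.0], [554.8, -165.0, 58.0]] [ 556.2 -175.2   58. ]
[array([237. , 195.3]), array([243.8, 197. ])]
top bars [array([383.5, 182. ]), array([376.6, 183.2])] tips at expected [array([385.4, 180.4]), array([378.3, 181.5])]
```

Call:
drive_tool([
  {"offset": [-0.0015, 0.001, 0.004], "turn": 0},
  {"offset": [0, 0, 0.006], "turn": 0},
  {"offset": [0, 0, 0.005], "turn": 0},
  {"offset": [0, 0, 0.003], "turn": 0},
  {"offset": [0, 0, 0], "turn": 0},
  {"offset": [0, 0, 0], "turn": 0},
  {"offset": [0, 0, 0], "turn": 0},
])

```text
clock: 9.5
ee_pos: [475.8, -189.2, 44.4]
tool_rot: [0.998, 0.07, 0.0, 0.0]
wrist_force: [0.3, 0.4, -0.3]
grip_width: 0.367
gripper_force: 11.9
```

```bash
python3 - <<'E'
from h import *
o=robot.get_obs();print(o['ee_pos'],o['tool_rot'],o['clock'],o['grip_width'],o['wrist_force'])
e=grab("scene");d=grab("top")
f=lambda d,x,y,w,h,k:cv2.resize(d["color"][y:y+h,x:x+w,::-1],None,fx=k,fy=k,interpolation=cv2.INTER_CUBIC)
cv2.imwrite("pics/a4.png",np.hstack([f(e,222,180,34,36,12),f(d,365,165,31,36,12)]))
x0,y0=228,183
c=cv2.resize(e["color"][y0:y0+22,x0:x0+24],None,fx=8,fy=8,interpolation=cv2.INTER_CUBIC).astype(int)
m=((c[:,:,0]-c[:,:,2])>50).astype(np.uint8)
n,l,s,ce=cv2.connectedComponentsWithStats(m)
P=[((ce[i]+.5)/8-.5+[x0,y0]) for i in range(1,n) if s[i][4]>30];print(P,s[1:].tolist())
for z in(35,37,39):
    Q=[ray(e,*p,z+1) for p in P];print(z,np.round(Q,1).tolist(),(sum(Q)/len(Q)).round(1))
E
```

```text
[ 475.82621498 -189.23268315   44.42255118] [9.97555277e-01 6.98815708e-02 1.57122097e-04 1.03131283e-04] 9.5 0.36713790476305475 [ 0.26250104  0.38301334 -0.28926212]
[array([236.97366352, 193.97680818]), array([243.95601852, 195.38564815])] [[71, 81, 9, 22, 159], [127, 93, 9, 19, 135]]
35 [[553.8, -188.6, 36.0], [549.7, -169.1, 36.0]] [ 551.7 -178.8   36. ]
37 [[555.5, -187.0, 38.0], [551.4, -167.5, 38.0]] [ 553.5 -177.3   38. ]
39 [[557.3, -185.4, 40.0], [553.1, -165.9, 40.0]] [ 555.2 -175.7   40. ]
```

View pics/a4.png

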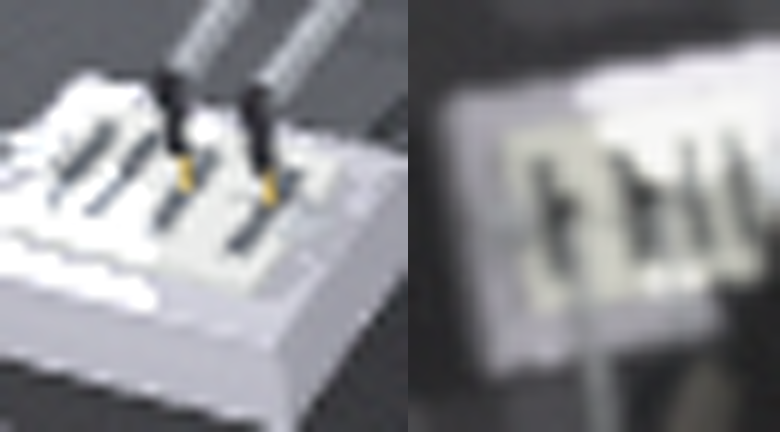

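Crop: pins ~4 mm above, both about 1.3 px right of their bars' centre lines in the scene view (right tip (237.3,195.5), left (244,196.5)). The top view agrees with the same ~2 mm offset to +y; I correct that before touching.

Call:
drive_tool([
  {"offset": [-0.001, 0.002, 0], "turn": 0},
  {"offset": [0, 0, 0], "turn": 0},
  {"offset": [0, 0, 0.002], "turn": 0},
  {"offset": [0, 0, 0], "turn": 0},
  {"offset": [0, 0, 0], "turn": 0},
  {"offset": [0, 0, 0], "turn": 0},
])

```text
clock: 10.2
ee_pos: [474.9, -191.3, 42.3]
tool_rot: [0.998, 0.07, 0.0, 0.0]
wrist_force: [0.1, 0.7, -0.4]
grip_width: 0.367
gripper_force: 11.8
```

```bash
cat > look.py <<'E'
from h import *
import sys
o=robot.get_obs();print(o['ee_pos'],o['clock'],o['grip_width'],o['wrist_force'],o['wrist_torque'])
e=grab("scene");d=grab("top")
f=lambda d,x,y,w,h,k:cv2.resize(d["color"][y:y+h,x:x+w,::-1],None,fx=k,fy=k,interpolation=cv2.INTER_CUBIC)
cv2.imwrite(sys.argv[1],np.hstack([f(e,226,180,30,36,14),f(d,367,165,27,36,14)]))
x0,y0=228,183
c=cv2.resize(e["color"][y0:y0+22,x0:x0+24],None,fx=8,fy=8,interpolation=cv2.INTER_CUBIC).astype(int)
m=((c[:,:,0]-c[:,:,2])>50).astype(np.uint8)
n,l,s,ce=cv2.connectedComponentsWithStats(m)
for i in range(1,n):
    if s[i][4]<30: continue
    x,y,w,h,a=s[i];xs=np.where(l[y+h-3]==i)[0].mean();b=np.array([(xs+.5)/8-.5+x0,(y+h)/8-.5+y0]);t=(y+.5)/8-.5+y0
    print("bottom",b.round(1),"top v",round(t,1),"ray z=bottom",ray(e,*b,float(sys.argv[2])).round(1))
E
python3 look.py pics/a5.png 34.5
```

```text
[ 474.9370635  -191.34940486   42.32058546] 10.2 0.36720180973642536 [ 0.06585989  0.72574251 -0.4315368 ] [-0.02704665 -0.01592624 -0.01487875]
bottom [236.8 194.6] top v 193.6 ray z=bottom [ 554.8 -188.6   34.5]
bottom [243.8 196.5] top v 195.3 ray z=bottom [ 552.1 -167.9   34.5]
```

View pics/a5.png

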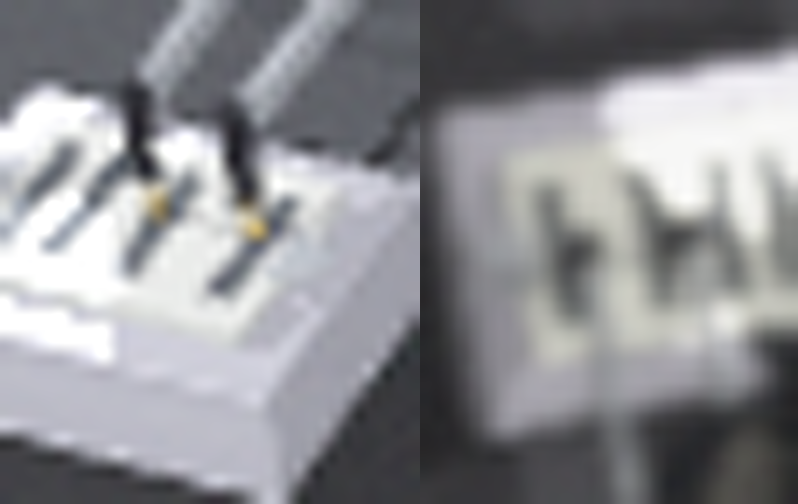

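Both pins now sit over their bars' centre lines (scene crop (155,215) and (253,235)). Now baseline force, then down in small steps.

```bash
cat > avg.py <<'E'
from h import *
F=[]
for i in range(8):
    e=grab("scene");o=robot.get_obs();F.append(np.r_[o['wrist_force'],o['wrist_torque'],o['ee_pos']])
F=np.array(F);print(F.mean(0).round(3),(F.std(0)/8**.5).round(3),o['clock'])
c=cv2.resize(e["color"][180:206,228:252],None,fx=8,fy=8,interpolation=cv2.INTER_CUBIC).astype(int)
b=c[:,:,0]-c[:,:,2]
for x0,x1 in((0,100),(100,192)):
    k=b[:,x0:x1];print("brass amount",np.clip(k-25,0,None).sum()//1000,"rows",(np.where((k>40).any(1))[0][[0,-1]]/8+180).round(1))
E
python3 avg.py
```

```text
[-2.1400e-01 -1.3200e-01 -3.5000e-02 -2.9000e-02 -4.0000e-02 -2.9000e-02
  4.7495e+02 -1.9135e+02  4.2334e+01] [0.19  0.148 0.115 0.009 0.011 0.009 0.005 0.005 0.003] 10.7
brass amount 2 rows [193.8 195.2]
brass amount 4 rows [195.6 196.9]
```

Call:
drive_tool([
  {"offset": [0, 0, 0.001], "turn": 0},
  {"offset": [0, 0, 0.001], "turn": 0},
  {"offset": [0, 0, 0.001], "turn": 0},
  {"offset": [0, 0, 0.0005], "turn": 0},
  {"offset": [0, 0, 0], "turn": 0},
  {"offset": [0, 0, 0], "turn": 0},
])

```text
clock: 11.3
ee_pos: [475.0, -191.2, 38.8]
tool_rot: [0.998, 0.07, 0.0, 0.0]
wrist_force: [0.9, 0.2, 0.5]
grip_width: 0.368
gripper_force: 11.4
```

```bash
python3 avg.py; python3 look.py pics/a6.png 32
```

```text
[-4.59000e-01  2.46000e-01  4.31000e-01  1.00000e-01 -9.10000e-02
  4.10000e-02  4.74958e+02 -1.91287e+02  3.88390e+01] [0.163 0.13  0.229 0.013 0.009 0.007 0.005 0.012 0.006] 11.7
brass amount 2 rows [194.  195.1]
brass amount 1 rows [196.  196.5]
[ 474.93405174 -191.3491177    38.8122492 ] 11.7 0.3708951695267992 [-1.36592032  0.13932228  0.97121501] [ 0.11515368 -0.07160663  0.0690653 ]
bottom [236.2 194.5] top v 193.8 ray z=bottom [ 553.  -192.4   32. ]
bottom [243.2 196.5] top v 195.4 ray z=bottom [ 550.8 -171.3   32. ]
```

View pics/a6.png

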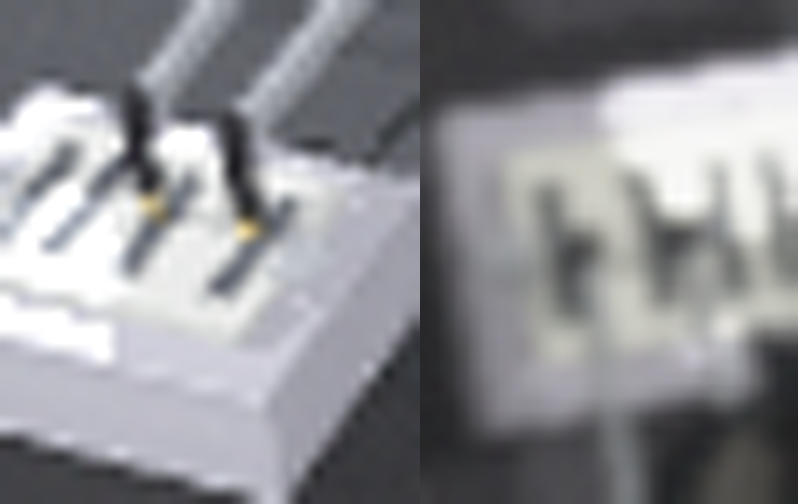

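Crop: both pins are on their bars (tips at (236.2,195) and (243.5,196.5)), barrels lower by the descent, so the pins are pushed in by about 2 mm. The torque shows some side load, so I ease back a millimetre and recheck.

Call:
drive_tool([
  {"offset": [0, 0, -0.001], "turn": 0},
  {"offset": [0, 0, 0], "turn": 0},
  {"offset": [0, 0, 0], "turn": 0},
  {"offset": [0, 0, 0], "turn": 0},
])

```text
clock: 12.2
ee_pos: [475.0, -191.4, 39.8]
tool_rot: [0.998, 0.07, 0.0, 0.0]
wrist_force: [0.5, -0.3, 0.9]
grip_width: 0.371
gripper_force: 11.4
```

```bash
sed -i 's/o\[.clock.\])$/o["clock"],o["grip_width"],o["gripper_force"],o["tool_rot"])/' avg.py; python3 avg.py; python3 avg.py
```

```text
[-2.58000e-01  6.20000e-02  2.62000e-01  6.20000e-02 -9.70000e-02
  3.90000e-02  4.74950e+02 -1.91361e+02  3.98060e+01] [0.132 0.155 0.209 0.009 0.003 0.008 0.009 0.005 0.005] 12.6 0.36846972494771174 11.387321054935455 [9.97557382e-01 6.98517241e-02 3.27557229e-05 6.80886261e-05]
brass amount 3 rows [193.4 195. ]
brass amount 3 rows [195.5 196.9]
[ 1.43000e-01 -6.00000e-03  2.70000e-02  5.90000e-02 -9.20000e-02
  1.20000e-02  4.74942e+02 -1.91344e+02  3.98100e+01] [0.11  0.158 0.132 0.012 0.011 0.005 0.005 0.007 0.005] 13.0 0.3690082740295022 11.38371929526329 [ 9.97553425e-01  6.99082375e-02 -2.83038966e-06  4.53392069e-05]
brass amount 3 rows [193.4 195. ]
brass amount 3 rows [195.5 196.9]
```

Call:
drive_tool([
  {"offset": [0, 0, -0.003], "turn": 0},
  {"offset": [0, 0, -0.004], "turn": 0},
  {"offset": [0, 0, 0], "turn": 0},
  {"offset": [0, 0, 0], "turn": 0},
  {"offset": [0, 0, 0], "turn": 0},
], jaw=0.275)

```text
clock: 13.5
ee_pos: [474.8, -191.3, 46.8]
tool_rot: [0.998, 0.07, -0.0, 0.0]
wrist_force: [0.7, 0.7, -2.1]
grip_width: 0.364
gripper_force: 11.6
```

```bash
sed -i 's/range(8)/range(24)/;s/8\*\*.5/24**.5/' avg.py; python3 avg.py
```

```text
[-3.70000e-02  5.20000e-02 -6.05000e-01  1.00000e-03 -2.50000e-02
 -0.00000e+00  4.74894e+02 -1.91325e+02  4.67770e+01] [0.09  0.076 0.101 0.008 0.007 0.006 0.012 0.004 0.01 ] 14.7 0.36658879657662735 11.6261525452137 [9.97556254e-01 6.98678331e-02 3.40329411e-05 6.33615269e-05]
brass amount 2 rows [192.4 193.8]
brass amount 6 rows [193.9 195.9]
```

Call:
drive_tool([
  {"offset": [0, 0, 0.003], "turn": 0},
  {"offset": [0, 0, 0.002], "turn": 0},
  {"offset": [0, 0, 0.001], "turn": 0},
  {"offset": [0, 0, 0.001], "turn": 0},
  {"offset": [0, 0, 0], "turn": 0},
  {"offset": [0, 0, 0], "turn": 0},
  {"offset": [0, 0, 0], "turn": 0},
])

```text
clock: 15.4
ee_pos: [474.9, -191.3, 39.8]
tool_rot: [0.998, 0.07, -0.0, 0.0]
wrist_force: [-0.1, 0.1, 0.8]
grip_width: 0.37
gripper_force: 11.6
```

```bash
python3 avg.py
```

```text
[-3.68000e-01  1.42000e-01 -9.30000e-02  1.00000e-03 -1.00000e-03
  5.00000e-03  4.74920e+02 -1.91344e+02  3.98210e+01] [0.12  0.089 0.097 0.007 0.007 0.006 0.003 0.003 0.005] 16.6 0.36368511239994195 11.635448187589645 [9.97557024e-01 6.98568498e-02 1.72951625e-05 5.88050783e-05]
brass amount 2 rows [193.4 194.1]
brass amount 3 rows [195.5 196.9]
```

Force balance: −0.60 N in air (the probe's weight) against −0.09 N now, so the pins carry about 0.5 N together, or roughly 2 mm in. One last look.

```bash
python3 look.py pics/a7.png 32.5
```

```text
[ 474.92262091 -191.34319835   39.80987862] 16.6 0.36368511239994195 [-0.52670958 -0.17956568 -0.25430212] [ 0.02600666  0.02150361 -0.01192855]
bottom [243.2 196.2] top v 195.2 ray z=bottom [ 550.3 -171.4   32.5]
```

View pics/a7.png

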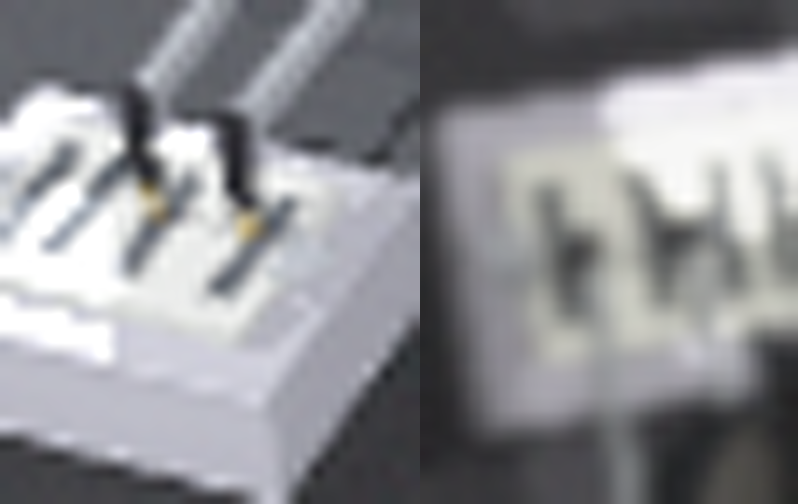

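The left tip is at crop (247,238) and the right at (153,217). Both are on their bars, but about 1 mm to the −y side of centre by the scene view. I lift off, shift 1 mm and set down again.

Call:
drive_tool([
  {"offset": [0, 0, -0.003], "turn": 0},
  {"offset": [0, 0, -0.003], "turn": 0},
  {"offset": [0, 0, 0], "turn": 0},
  {"offset": [0.001, -0.001, 0], "turn": 0},
  {"offset": [0, 0, 0], "turn": 0},
  {"offset": [0, 0, 0.002], "turn": 0},
  {"offset": [0, 0, 0.002], "turn": 0},
  {"offset": [0, 0, 0.001], "turn": 0},
  {"offset": [0, 0, 0.001], "turn": 0},
  {"offset": [0, 0, 0], "turn": 0},
  {"offset": [0, 0, 0], "turn": 0},
  {"offset": [0, 0, 0], "turn": 0},
  {"offset": [0, 0, 0], "turn": 0},
])

```text
clock: 18.0
ee_pos: [475.8, -190.2, 39.8]
tool_rot: [0.998, 0.07, 0.0, 0.0]
wrist_force: [-0.9, 0.1, -0.4]
grip_width: 0.365
gripper_force: 11.6
```

```bash
python3 avg.py; python3 look.py pics/a8.png 32.5
```

```text
[-3.09000e-01  1.23000e-01  7.70000e-02  3.40000e-02 -4.00000e-03
 -5.00000e-03  4.75767e+02 -1.90204e+02  3.98110e+01] [0.097 0.118 0.111 0.006 0.006 0.006 0.003 0.003 0.003] 19.2 0.37005194546275544 11.61054790019989 [ 9.97553825e-01  6.99025215e-02 -4.11153580e-06  5.61037982e-05]
brass amount 4 rows [194.5 195.9]
brass amount 1 rows [196.1 197. ]
[ 475.77425047 -190.19534876   39.80004788] 19.2 0.37005194546275544 [-0.31884404  0.24857902 -0.11928648] [-0.01020257  0.01861822  0.02361536]
bottom [236.7 195.4] top v 194.3 ray z=bottom [ 555.7 -188.7   32.5]
```

```bash
python3 -c "
from workcell import robot
print(robot.sign_off())"
```

```text
the job is handed in; nothing more can be done
None
```

I handed the job in at about 19 s. The arm is holding the grey tweezers squeezed to a gap of about 20 mm, with the pins on the two widest-spaced bars, pushed in about 2 mm (about 0.3 N each, from the wrist force). After a final 1 mm shift, the camera confirmed only the right tip's position.

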